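# Weigh up the oxide tins on the glazing bench

### The arm

A 6-joint arm with a two-finger parallel gripper is mounted at the origin on the work surface. World frame = base frame: x ahead of the robot, y to its left, z up, the work surface at z = 0. Lengths are in m, angles in rad, forces in N, time in s.
With the tool pointing down it reaches from about 0.3 to 0.875 m from the base axis. Payload 6.4 kg.
Tool frame: the origin (TCP) lies midway between the tips of the shut fingers; the grasp point (between the pads) lies 19 mm behind it; x points along the fingers, y is the direction in which the jaws open and shut, and the axes are right-handed (so a half turn about x gives the same grasp; the last joint's range is limited). The gripper opens to 85 mm and grips with 20 to 120 N. Pads are 22 mm wide; open, the fingers measure 114 mm over their backs; the gripper's body (76 mm by 85 mm) begins 54 mm behind the grasp point. The pads swing forward as they close: fully open they stand 13 mm farther back than shut.
Start: joints at [-1.306, 0.181, 1.607, -0, 1.354, -0.206], TCP at [0.261, -0.512, 0.231] pointing down, gripper open.
Joint ranges: [-2.99, 2.99], [-0.89, 2.07], [0.3, 2.58], [-1.14, 4.28], [0, 2.63], [-3.12, 3.12]. Speed limits (rad/s): [2.57, 2.57, 3.01, 3.14, 3.14, 3.14].

### API

Orientations are given as a unit quaternion [w, x, y, z].
In Python, from bench import ctrl gives the robot as it stands.
- The arm moves only by the tool servo_tool, never from a script. Its argument "targets" is a list of rows, each a list of 7 numbers: the turn, a rotation vector about the tool's x, y, z in rad, then the shift along the tool's x, y, z in mm, then the opening, from -1 (shut) to 1 (fully open). A call has exactly 8 rows; each row is the pose to reach, as a shift and turn from the pose measured when the call began, along the tool's axes at that moment; what a row does not reach only later rows make up. A row lasts 1/8 s, in which the tool goes at most 62.5 mm and 10.7 degrees, less where a joint would pass 70% of its speed; a pose out of reach is approached as far as the arm can. A call with a gripper value outside its range is refused whole. The fingers move at their own pace and stop on an object; the grip force is fixed at half the most. Time passes only in rows, so rows that repeat a pose let the fingers close, or fill a call up. It gives the time, the measured TCP pose, the force and the opening at its end, in the units of the state.
- ctrl.get_obs(): the state, without advancing time (a new reading comes with each control period).
- ctrl.camera(name): name is "scene" or "top"; returns a dict with "pixels" (400x640x3 uint8, blue, green, red), "intrinsics" (3x3 intrinsics, pixels), "R" (3x3) and "t" (3): a world point X has camera coordinates R X + t. Camera axes: x right, y down, z forward; pixel columns grow to the right and rows downward; lengths in m; the calibration is good to about 2 mm. A picture is of the moment at which its call begins. There is no depth.
- ctrl.hand_in(): hands the job in, once; it reports no verdict.
The state is a dict: "time_s": time; "q": joint angles; "dq": joint speeds; "joint_efforts": joint torques, N m; "eef_pos": TCP position; "eef_rot": TCP orientation; "wrist_force": force on the tool from outside, world axes, zero at the start; "torque": the same for the moment, N m; "opening": opening from 0.0 (shut) to 1.0 (fully open).
Only numpy, scipy, OpenCV 4.12 (cv2) and the standard library are available. Lean on these libraries where they do the work, as an engineer would, in place of code of your own. Each camera call takes 0.05 s, during which the arm holds its last target.

### The job

The three look-alike closed tins standing singly on the bench are one nearly empty, one part used and one full, and only their weight tells which. Find out by lifting them: stack the lightest upright on top of the pair of tins on the wooden board, centred over the gap so that it rests on both (set down, not dropped), let the middling one end up standing where it stood at first, and finish while still holding the heaviest in the gripper, upright and still, at least 15 cm clear of the bench. Do not shift the pair or tip any tin, and leave the other things on the bench alone.

Things in the scene. Friction and masses are not known exactly. Their poses are not given: they have to be found in the camera images.
- tin_1_c (a point): closed plain steel tin with press-in lid, upright, 56 mm diameter, 80 mm tall; one of the three look-alike tins standing singly on the bench, weighing 0.15 to 0.8 kg, no two within 0.1 kg of each other; any of the three may be the heaviest. Point: its centre, 40 mm above its underside; z is its axis
- tin_2_c (a point): closed plain steel tin with press-in lid, upright, 56 mm diameter, 80 mm tall; one of the three look-alike tins standing singly on the bench, weighing 0.15 to 0.8 kg, no two within 0.1 kg of each other; any of the three may be the heaviest. Point: its centre, 40 mm above its underside; z is its axis
- tin_3_c (a point): closed plain steel tin with press-in lid, upright, 56 mm diameter, 80 mm tall; one of the three look-alike tins standing singly on the bench, weighing 0.15 to 0.8 kg, no two within 0.1 kg of each other; any of the three may be the heaviest. Point: its centre, 40 mm above its underside; z is its axis
- base_1_c (a point): closed plain steel tin with press-in lid, upright, 56 mm diameter, 80 mm tall; one of the pair of tins standing side by side (2 mm apart, axes 58 mm apart) on the small wooden board, 18 mm thick; loose. Point: its centre, 40 mm above its underside; z is its axis
- base_2_c (a point): closed plain steel tin with press-in lid, upright, 56 mm diameter, 80 mm tall; one of the pair of tins standing side by side (2 mm apart, axes 58 mm apart) on the small wooden board, 18 mm thick; loose. Point: its centre, 40 mm above its underside; z is its axis
- tin_1: the same tin as tin_1_c, origin at the centre of its underside
- tin_2: the same tin as tin_2_c, origin at the centre of its underside
- tin_3: the same tin as tin_3_c, origin at the centre of its underside
- base_1: the same tin as base_1_c, origin at the centre of its underside
- base_2: the same tin as base_2_c, origin at the centre of its underside
- pile_mid (a point): on the fixed wooden board (110 x 170 x 18 mm) that carries the pair: the point midway between the two tins of the pair, level with the tops of their lids, 98 mm above the bench; its y axis runs from one tin of the pair to the other
- loop_tool: loop trimming tool with wooden handle, 180 mm long, 13 mm thick, lying on the bench; bystander
- rib: flat steel scraper 110 x 34 x 5 mm lying on the bench; bystander
- bowl: terracotta bowl, 124 mm wide, 55 mm tall; bystander
- mug: glazed mug with handle, 76 mm wide, 85 mm tall; bystander
- kiln_post: pale kiln prop, upright cylinder 40 mm wide, 60 mm tall; bystander
- brush: glaze brush lying on the bench; bystander
- wood_knife: dark wooden modelling knife 150 x 18 x 7 mm lying on the bench; bystander
Not all that is in view belongs to the job. What is shaped like the tin_3 but green or yellow is not meant. Leave any yellow look-alike of the tin_2 alone.

How it is judged:
By the outcome, as a careful person would: the job done as asked, in the order asked, and still so for the second after the job is handed in, while the arm keeps its last pose, push and grip.
It also fails if it takes over 72 s, if anything falls off the work surface, if the arm or the gripper's body presses on something with over 40 N, if the wrist force passes 120 N, or if a joint passes its speed limit or range.

## Working session

There is one attempt and no reset: what is moved stays moved. The work goes in short steps, Python scripts to look and compute and a tool call to move; the robot and the scene stay as the last step left them, time stands still between calls to the robot, and variables do not carry over. Pictures are saved under pics/ and viewed, and the job is handed in when it is done.

Besides the shell and the picture viewer there is one more tool, called after "Request:" as name(argument=value, ...) on one line, values as JSON. servo_tool: Moves the arm, as the interface text tells. Its arguments: {"type":"object","properties":{"targets":{"type":"array","items":{"type":"array","items":{"type":"number"}}}},"required":["targets"]}

```bash
mkdir -p pics; ls; python3 - <<'E'
from bench import ctrl
import cv2
o=ctrl.get_obs();print({k:(v if not hasattr(v,'tolist') else [round(float(x),3) for x in v]) for k,v in o.items()})
for n in('scene','top'):
    c=ctrl.camera(n);cv2.imwrite(f'pics/{n}0.png',c['pixels']);print(n,c['intrinsics'],c['R'],c['t'])
E
```

```text
pics
{'time_s': 0.0, 'q': [-1.306, 0.182, 1.608, -0.0, 1.354, -0.206], 'dq': [0.002, 0.0, -0.0, -0.001, -0.001, 0.0], 'joint_efforts': [0.001, -44.487, -35.134, -0.0, 0.009, 0.0], 'eef_pos': [0.261, -0.512, 0.23], 'eef_rot': [-0.164, -0.688, -0.166, 0.688], 'wrist_force': [-0.559, -1.186, -0.558], 'torque': [0.023, -0.011, -0.021], 'opening': 0.9962377333713939}
scene [[467.97614838   0.         314.66172693]
 [  0.         467.97614838 199.50172554]
 [  0.           0.           1.        ]] [[-0.82479857  0.56528457  0.01267598]
 [ 0.48187752  0.71447551 -0.507266  ]
 [-0.29580632 -0.412284   -0.8616963 ]] [ 0.46100076 -0.27318221  1.55210725]
top [[404.03677568   0.         323.42278738]
 [  0.         404.03677568 202.73870484]
 [  0.           0.           1.        ]] [[ 0.08641514 -0.99624157  0.00592972]
 [-0.97239427 -0.08563856 -0.21706089]
 [ 0.21675289  0.01299132 -0.97614006]] [0.00823782 0.59533463 0.9845468 ]
```

View pics/scene0.png

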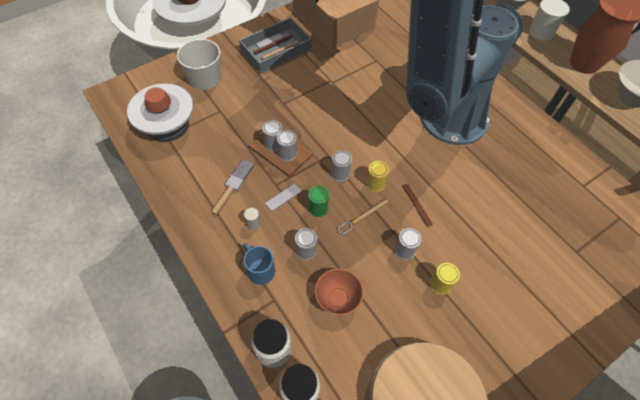

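View pics/top0.png

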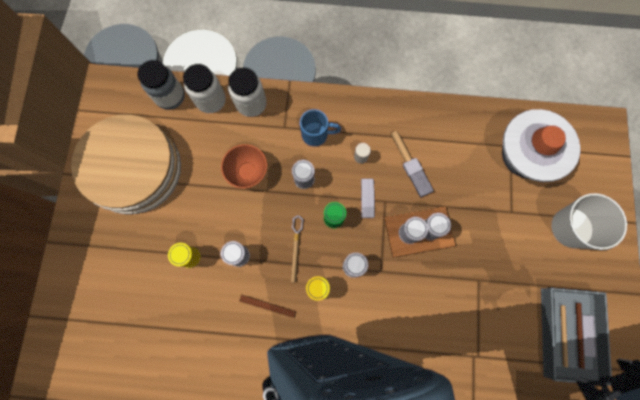

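Candidates in the top view: steel tins at (303,173), (233,253) and (355,264), all grey and standing singly, so these are the ones I want. Grey but not wanted: the pair at (415,229)/(438,225) on the board. Look-alikes by shape: green (335,214), yellow (180,254) and (317,288). The pale kiln prop is at (362,152). I'll measure the lids in both views and check them in a crop.

```bash
cat > h.py <<'E'
import numpy as np,cv2
from bench import ctrl
def ray(c,u,v):
    d=np.linalg.inv(c['intrinsics'])@[u,v,1];R=np.array(c['R']);return -R.T@np.array(c['t']),R.T@d
def onz(c,u,v,z):
    o,d=ray(c,u,v);return o+d*(z-o[2])/d[2]
def proj(c,X):
    p=np.array(c['intrinsics'])@(np.array(c['R'])@np.array(X)+np.array(c['t']));return p[:2]/p[2]
def tri(c1,p1,c2,p2):
    o1,d1=ray(c1,*p1);o2,d2=ray(c2,*p2)
    s=np.linalg.lstsq(np.c_[d1,-d2],o2-o1,rcond=None)[0];a=o1+s[0]*d1;b=o2+s[1]*d2
    return (a+b)/2,np.linalg.norm(a-b)
E
python3 - <<'E'
from h import *
t=ctrl.camera('top');s=ctrl.camera('scene')
a=cv2.resize(t['pixels'][130:300,160:460],None,fx=2.6,fy=2.6,interpolation=cv2.INTER_CUBIC);cv2.imwrite('pics/tc.png',a)
a=cv2.resize(s['pixels'][110:300,230:470],None,fx=3,fy=3,interpolation=cv2.INTER_CUBIC);cv2.imwrite('pics/sc.png',a)
for n,c in(('top',t),('scene',s)):
    hsv=cv2.cvtColor(c['pixels'],cv2.COLOR_BGR2HSV)
    m=((hsv[...,1]<60)&(hsv[...,2]>90)).astype(np.uint8)
    k,l,st,ce=cv2.connectedComponentsWithStats(m)
    for i in range(1,k):
        if 60<st[i,4]<1500 and 200<ce[i][0]<470 and 100<ce[i][1]<300: print(n,st[i],ce[i].round(1),onz(c,*ce[i],.08).round(3))
E
```

```text
top [299 109  30  20  62] [311.4 114.8] [0.828 0.113 0.08 ]
top [355 143  15  20 219] [361.6 151.9] [ 0.735 -0.029  0.08 ]
top [403 158  30  39 586] [417.7 176.8] [ 0.68  -0.178  0.08 ]
top [292 160  23  28 431] [302.4 171.3] [0.668 0.122 0.08 ]
top [361 179  14  39 526] [367.4 198.3] [ 0.611 -0.052  0.08 ]
top [ 399  213   52   30 1029] [424.8 227.2] [ 0.549 -0.201  0.08 ]
top [292 216  11  17  69] [296.9 224. ] [0.528 0.122 0.08 ]
top [220 241  25  25 480] [232.5 252.9] [0.442 0.274 0.08 ]
top [343 253  25  24 491] [355.2 264.7] [ 0.439 -0.032  0.08 ]
scene [423 106  67  38 626] [462.2 131.7] [0.083 0.095 0.08 ]
scene [262 120  35  41 800] [281.  138.6] [ 0.553 -0.188  0.08 ]
scene [331 151  21  31 442] [342.  164.4] [ 0.457 -0.011  0.08 ]
scene [225 159  29  32 439] [239.2 174.7] [ 0.721 -0.146  0.08 ]
scene [265 184  36  27 404] [282.6 196.8] [ 0.658 -0.015  0.08 ]
scene [244 208  16  22 264] [251.8 217.9] [ 0.762 -0.005  0.08 ]
scene [337 222  16  12  76] [344.3 227.1] [0.572 0.157 0.08 ]
scene [294 228  24  32 552] [306.2 242.6] [0.681 0.137 0.08 ]
scene [396 228  26  32 508] [409.1 242.2] [0.457 0.288 0.08 ]
```

View pics/tc.png

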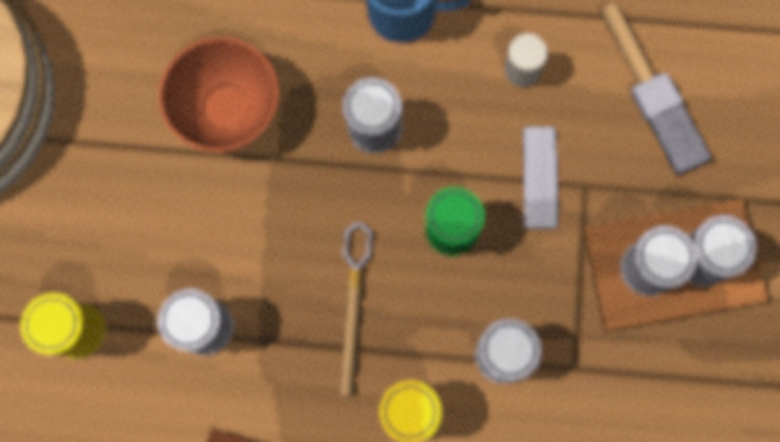

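View pics/sc.png

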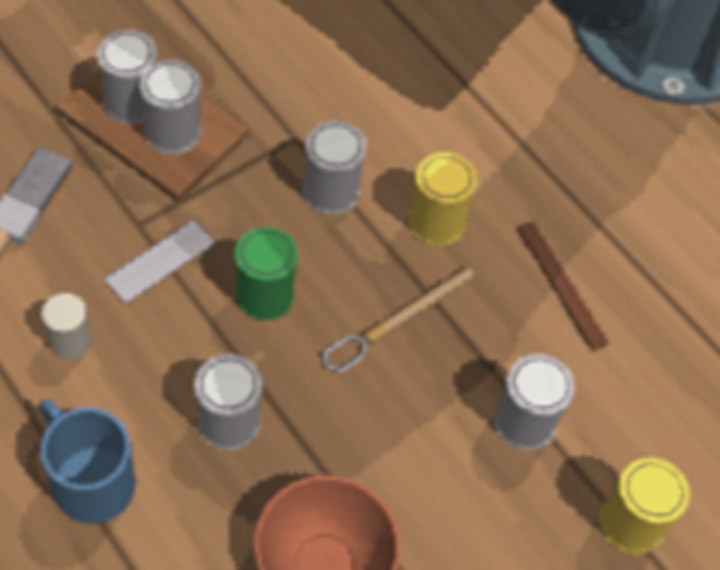

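```bash
python3 - <<'E'
from h import *
t=ctrl.camera('top');s=ctrl.camera('scene')
T=dict(A=(372,105),B=(190,320),C=(509,349),P1=(666,258),P2=(725,247),G=(456,217),Y1=(411,411),Y2=(52,323))
S=dict(A=(228,383),B=(540,383),C=(335,146),P1=(171,84),P2=(127,53),G=(265,252),Y1=(445,177),Y2=(654,490))
g=cv2.cvtColor(t['pixels'],cv2.COLOR_BGR2GRAY)
for k in T:
    x=(np.array(T[k])+.5)/2.6-.5+[160,130];y=(np.array(S[k])+.5)/3-.5+[230,110]
    z=.098 if k[0]=='P' else .08
    X,e=tri(t,x,s,y);print(k,'tri',X.round(4),'gap',round(e,4),'top',onz(t,*x,z).round(4)[:2],'scene',onz(s,*y,z).round(4)[:2])
# Hough on upsampled, top
a=cv2.resize(g[130:300,160:460],None,fx=4,fy=4,interpolation=cv2.INTER_CUBIC)
c=cv2.HoughCircles(a,cv2.HOUGH_GRADIENT,1,60,param1=80,param2=18,minRadius=40,maxRadius=54)
for u,v,r in c[0]:
    u=(u+.5)/4-.5+160;v=(v+.5)/4-.5+130
    print('H',u.round(1),v.round(1),r/4,onz(t,u,v,.08).round(4)[:2],onz(t,u,v,.098).round(4)[:2])
E
```

```text
A tri [0.6727 0.1217 0.0747] gap 0.0007 top [0.6713 0.121 ] scene [0.6739 0.1241]
B tri [0.4427 0.2757 0.0718] gap 0.0005 top [0.4422 0.2736] scene [0.4463 0.278 ]
C tri [ 0.442  -0.0335  0.0722] gap 0.0004 top [ 0.4413 -0.0327] scene [ 0.4458 -0.0294]
P1 tri [ 0.5404 -0.1767  0.0881] gap 0.0008 top [ 0.5389 -0.1748] scene [ 0.544  -0.1696]
P2 tri [ 0.5561 -0.2332  0.0891] gap 0.0002 top [ 0.5545 -0.2308] scene [ 0.5594 -0.2266]
G tri [0.5668 0.0274 0.0705] gap 0.001 top [0.5646 0.0279] scene [0.5706 0.0316]
Y1 tri [0.3756 0.0553 0.0723] gap 0.0002 top [0.3756 0.0552] scene [0.3796 0.059 ]
Y2 tri [0.4281 0.4076 0.0723] gap 0.0008 top [0.4279 0.4045] scene [0.4315 0.409 ]
H 179.0 253.8 12.025 [0.4282 0.4063] [0.427  0.3999]
H 438.5 224.0 12.325 [ 0.5597 -0.2357] [ 0.5562 -0.2306]
H 302.5 170.5 11.5 [0.6701 0.1216] [0.6647 0.1203]
H 416.0 228.0 11.925 [ 0.5444 -0.1791] [ 0.5412 -0.1751]
H 232.2 252.2 11.975 [0.4434 0.2751] [0.442 0.271]
H 317.2 287.8 12.0 [0.3755 0.0565] [0.3753 0.0563]
H 357.5 264.8 10.525 [ 0.4397 -0.0379] [ 0.4383 -0.0364]
```

```bash
cat >> h.py <<'E'
from scipy.spatial.transform import Rotation as Ro
def st():
    o=ctrl.get_obs();w=o['eef_rot'];return o,Ro.from_quat([w[1],w[2],w[3],w[0]]).as_matrix()
def plan(target,Rg=None):
    """shift (mm) in tool axes to target, turn to Rg"""
    o,R=st()
    rv=Ro.from_matrix(R.T@Rg).as_rotvec() if Rg is not None else None
    print('t',round(o['time_s'],2),'pos',np.round(o['eef_pos'],4),'op',round(o['opening'],3),'F',np.round(o['wrist_force'],2),'shift',np.round(R.T@(np.array(target)-o['eef_pos'])*1000,1),'turn',None if rv is None else rv.round(4))
# goal orientation: tool x down, tool y along world +-x
RG=np.array([[0,1,0],[0,0,-1],[-1,0,0]],float).copy()
RG=np.c_[[0,0,-1],[1,0,0],[0,-1,0]].astype(float)
E
python3 - <<'E'
from h import *
o,R=st();print(R.round(3),np.round(o['q'],3),np.linalg.det(RG))
plan([.4435,-.031,.2],RG)
t=ctrl.camera('top')
for n,p,z in(('mug',(314,122),.085),('bowl',(244,165),.055),('post',(362.5,149),.06),('ltool',(297,224),.01)):print(n,onz(t,*p,z).round(3))
E
```

```text
[[-0.     0.454 -0.891]
 [ 0.001 -0.891 -0.454]
 [-1.    -0.001 -0.   ]] [-1.306  0.181  1.607 -0.     1.354 -0.206] 1.0
t 0.3 pos [ 0.2608 -0.5123  0.231 ] op 0.996 F [0.34 0.82 1.02] shift [  31.2 -346.  -381.1] turn [-1.1e+00 -5.0e-04  5.0e-04]
mug [0.806 0.104 0.085]
bowl [0.679 0.281 0.055]
post [ 0.751 -0.032  0.06 ]
ltool [0.54  0.127 0.01 ]
```

Request:
servo_tool(targets=[[-0.12,0,0,4,-40,-44,1],[-0.28,0,0,8,-86,-95,1],[-0.43,0,0,12,-134,-148,1],[-0.58,0,0,16,-182,-201,1],[-0.73,0,0,20,-230,-254,1],[-0.88,0,0,24,-278,-307,1],[-1.02,0,0,28,-322,-355,1],[-1.1,0,0,31,-346,-381,1]])

```text
time_s: 1.35
eef_pos: [0.4376, -0.0466, 0.202]
eef_rot: [0.501, 0.5, 0.5, -0.499]
wrist_force: [0.9, 0.1, 0.4]
opening: 0.999
```

```bash
python3 - <<'E'
from h import *
t=ctrl.camera('top');s=ctrl.camera('scene');cv2.imwrite('pics/t1.png',t['pixels']);cv2.imwrite('pics/s1.png',s['pixels'])
F=[]
for i in range(6):
    o=ctrl.get_obs();F.append(list(o['wrist_force'])+list(o['dq'][:2]));ctrl.camera('top')
print(np.round(F,2))
plan([.4435,-.031,.036],RG)
E
```

```text
[[-0.57 -0.56 -0.76 -0.11 -0.01]
 [ 0.2  -0.65 -1.07 -0.09 -0.  ]
 [ 0.54 -0.28  0.31 -0.06 -0.  ]
 [ 0.14  0.08  0.89 -0.04 -0.  ]
 [ 0.29 -0.12  0.36 -0.03 -0.  ]
 [ 0.37  0.65 -1.06 -0.02 -0.  ]]
t 1.75 pos [ 0.4368 -0.0499  0.2017] op 0.999 F [-0.28 -0.47  0.41] shift [165.7   6.7 -18.9] turn [-0.0028 -0.     -0.    ]
```

Request:
servo_tool(targets=[[0,0,0,10,7,-19,1],[0,0,0,45,7,-19,1],[0,0,0,90,7,-19,1],[0,0,0,130,7,-19,1],[0,0,0,155,7,-19,1],[0,0,0,165,7,-19,1],[0,0,0,166,7,-19,1],[0,0,0,166,7,-19,1]])

```text
time_s: 2.75
eef_pos: [0.4448, -0.0316, 0.0367]
eef_rot: [0.5, 0.501, 0.498, -0.501]
wrist_force: [-0.8, -0.7, 0.2]
opening: 1.0
```

```bash
python3 - <<'E'
from h import *
t=ctrl.camera('top');s=ctrl.camera('scene');
a=cv2.resize(t['pixels'][200:320,260:460],None,fx=3,fy=3);b=cv2.resize(s['pixels'][90:210,260:460],None,fx=3,fy=3);cv2.imwrite('pics/d1.png',np.vstack([a,b])[:, :])
plan([.4435,-.031,.036],RG)
E
```

```text
t 2.85 pos [ 0.4448 -0.0313  0.0368] op 1.0 F [ 0.18 -0.74 -0.66] shift [ 0.8 -1.3 -0.3] turn [-0.003   0.0007 -0.0022]
```

View pics/d1.png

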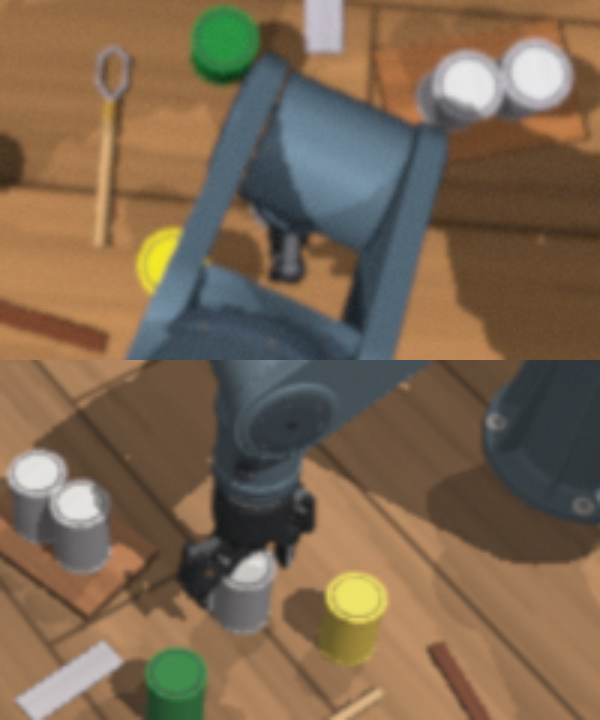

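The scene view shows the open fingers straddling the tin at about (243,590) in the mosaic, with nothing touched. Next I close and lift it straight up.

Request:
servo_tool(targets=[[0,0,0,0,0,0,-1],[0,0,0,0,0,0,-1],[0,0,0,0,0,0,-1],[0,0,0,0,0,0,-1],[0,0,0,0,0,0,-1],[0,0,0,-10,0,0,-1],[0,0,0,-30,0,0,-1],[0,0,0,-40,0,0,-1]])

```text
time_s: 3.85
eef_pos: [0.445, -0.0313, 0.0777]
eef_rot: [0.5, 0.501, 0.498, -0.5]
wrist_force: [-0.4, -0.5, -4.0]
opening: 0.641
```

```bash
cat >> h.py <<'E'
def weigh(n=12):
    F=[]
    ctrl.camera('top');ctrl.camera('top');ctrl.camera('top')
    for i in range(n):
        o=ctrl.get_obs();F.append(list(o['wrist_force'])+list(o['joint_efforts'][1:3]));s=ctrl.camera('scene')
    F=np.array(F);print('weigh',F.mean(0).round(2),'sd',F.std(0).round(2),'q',np.round(o['q'],3));return s
E
python3 - <<'E'
from h import *
s=weigh();cv2.imwrite('pics/l1.png',cv2.resize(s['pixels'][90:210,260:460],None,fx=3,fy=3))
plan([.4435,-.031,.036],RG)
E
```

```text
weigh [-2.000e-02  1.100e-01 -4.090e+00 -3.528e+01 -2.958e+01] sd [0.29 0.46 0.53 0.25 0.23] q [-0.338  0.105  2.046  0.     0.988 -0.335]
t 4.6 pos [ 0.4447 -0.0313  0.0767] op 0.634 F [ 0.13 -0.24 -4.59] shift [40.7 -1.3 -0.3] turn [-0.003   0.0007 -0.002 ]
```

View pics/l1.png

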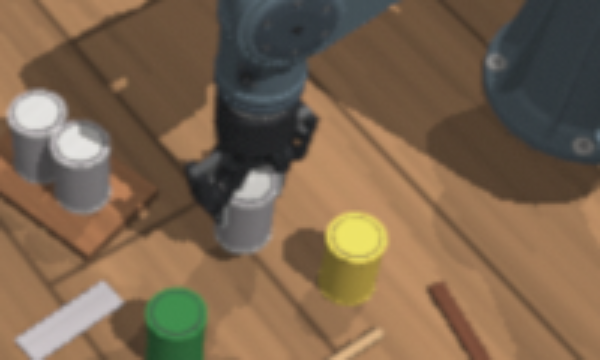

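C lifts cleanly and weighs about 4.1 N (0.42 kg). I'll set it straight back down and release.

Request:
servo_tool(targets=[[0,0,0,15,0,0,-1],[0,0,0,28,0,0,-1],[0,0,0,36,0,0,-1],[0,0,0,40,0,0,-1],[0,0,0,40,0,0,-1],[0,0,0,40,0,0,1],[0,0,0,40,0,0,1],[0,0,0,40,0,0,1]])

```text
time_s: 5.6
eef_pos: [0.445, -0.0314, 0.0367]
eef_rot: [0.5, 0.501, 0.498, -0.5]
wrist_force: [0.3, -0.2, -0.4]
opening: 1.002
```

```bash
python3 - <<'E'
from h import *
plan([.4447,-.0313,.14],RG)
plan([.4442,.2758,.14],RG)
E
```

```text
t 5.6 pos [ 0.445  -0.0314  0.0367] op 1.002 F [ 0.33 -0.2  -0.41] shift [-1.033e+02 -1.000e-01 -1.000e-01] turn [-0.0031  0.0008 -0.0025]
t 5.6 pos [ 0.445  -0.0314  0.0367] op 1.002 F [ 0.33 -0.2  -0.41] shift [-103.5   -1.5 -307.1] turn [-0.0031  0.0008 -0.0025]
```

Request:
servo_tool(targets=[[0,0,0,-45,0,0,1],[0,0,0,-100,0,0,1],[0,0,0,-115,0,-40,1],[0,0,0,-115,0,-100,1],[0,0,0,-115,0,-160,1],[0,0,0,-115,-1,-220,1],[0,0,0,-115,-1,-275,1],[0,0,0,-115,-1,-307,1]])

```text
time_s: 6.6
eef_pos: [0.4443, 0.2783, 0.1514]
eef_rot: [0.501, 0.501, 0.499, -0.5]
wrist_force: [-0.3, -0.2, 0.8]
opening: 0.998
```

```bash
python3 - <<'E'
from h import *
plan([.4442,.2758,.037],RG)
s=ctrl.camera('scene');t=ctrl.camera('top')
a=cv2.resize(s['pixels'][110:300,280:500],None,fx=2,fy=2);b=cv2.resize(t['pixels'][200:300,160:380],None,fx=2,fy=2);cv2.imwrite('pics/c2.png',np.vstack([a,b]))
plan([.4442,.2758,.037],RG)
E
```

```text
t 6.6 pos [0.4443 0.2783 0.1514] op 0.998 F [-0.26 -0.23  0.78] shift [114.4  -0.4   2.4] turn [-0.0009  0.0004 -0.0027]
t 6.7 pos [0.4443 0.2785 0.1514] op 1.0 F [0.67 0.24 0.19] shift [114.4  -0.4   2.7] turn [ 0.0006 -0.     -0.0027]
```

View pics/c2.png

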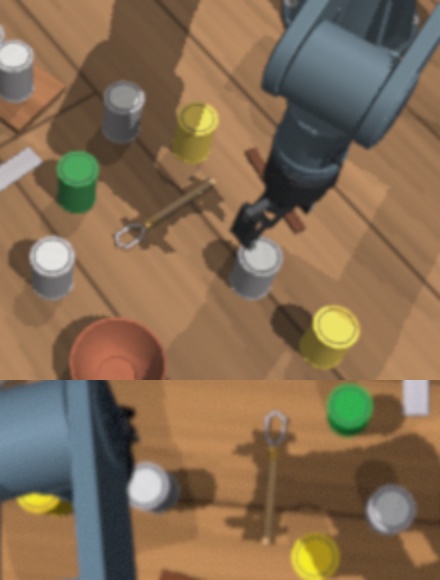

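C is standing again at (123,110) in the crop, and the gripper hovers over B. Descending.

Request:
servo_tool(targets=[[0,0,0,30,0,2,1],[0,0,0,70,0,2,1],[0,0,0,100,0,2,1],[0,0,0,112,0,2,1],[0,0,0,114,0,2,1],[0,0,0,114,0,2,1],[0,0,0,114,0,2,-1],[0,0,0,114,0,2,-1]])

```text
time_s: 7.7
eef_pos: [0.4454, 0.2768, 0.0386]
eef_rot: [0.501, 0.501, 0.499, -0.499]
wrist_force: [-0.4, -0.1, 3.7]
opening: 0.639
```

Request:
servo_tool(targets=[[0,0,0,0,0,0,-1],[0,0,0,0,0,0,-1],[0,0,0,0,0,0,-1],[0,0,0,0,0,0,-1],[0,0,0,-10,0,0,-1],[0,0,0,-25,0,0,-1],[0,0,0,-36,0,0,-1],[0,0,0,-40,0,0,-1]])

```text
time_s: 8.7
eef_pos: [0.446, 0.2771, 0.0801]
eef_rot: [0.501, 0.502, 0.499, -0.498]
wrist_force: [0.2, 0.6, -6.4]
opening: 0.644
```

```bash
python3 - <<'E'
from h import *
s=weigh();cv2.imwrite('pics/l2.png',cv2.resize(s['pixels'][150:300,330:500],None,fx=3,fy=3))
plan([.4435,.2758,.037],RG)
E
```

```text
weigh [ 4.000e-02  4.000e-02 -6.350e+00 -4.565e+01 -3.145e+01] sd [0.55 0.4  0.44 0.2  0.17] q [ 3.300e-01  2.620e-01  1.853e+00 -1.000e-03  1.023e+00  3.300e-01]
t 9.45 pos [0.4452 0.2767 0.0786] op 0.638 F [ 0.12  0.39 -6.27] shift [41.6 -1.9  1. ] turn [ 0.0008 -0.0006 -0.0043]
```

View pics/l2.png

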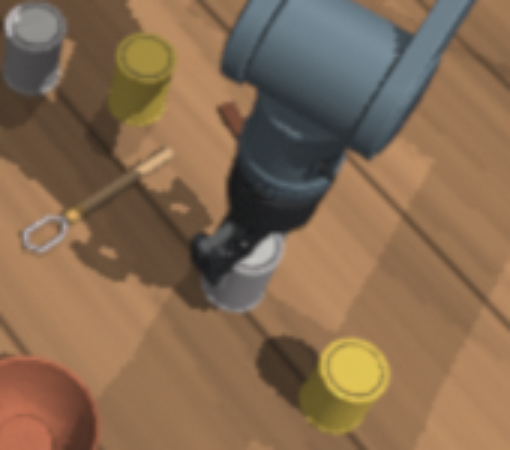

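B weighs about 6.35 N (0.65 kg). Setting it back down.

Request:
servo_tool(targets=[[0,0,0,15,0,0,-1],[0,0,0,28,0,0,-1],[0,0,0,36,0,0,-1],[0,0,0,40,0,0,-1],[0,0,0,40,0,0,-1],[0,0,0,40,0,0,-1],[0,0,0,40,0,0,-1],[0,0,0,40,0,0,-1]])

```text
time_s: 10.45
eef_pos: [0.4456, 0.2768, 0.0387]
eef_rot: [0.501, 0.501, 0.499, -0.498]
wrist_force: [-0.4, -0.1, -2.7]
opening: 0.641
```

```bash
python3 - <<'E'
from h import *
s=weigh(4)
plan([.4435,.2758,.037],RG)
E
```

```text
weigh [ -1.13   0.29  -3.27 -45.38 -28.5 ] sd [0.48 0.21 0.33 0.06 0.05] q [ 3.300e-01  3.310e-01  1.864e+00 -1.000e-03  9.420e-01  3.300e-01]
t 10.8 pos [0.4455 0.2769 0.0387] op 0.639 F [-0.44 -0.65 -2.68] shift [ 1.7 -2.   1.1] turn [ 0.0008 -0.0008 -0.0046]
```

The tin is touching the bench, with half its weight borne. Now release, rise and go to A.

Request:
servo_tool(targets=[[0,0,0,0,0,0,1],[0,0,0,0,0,0,1],[0,0,0,0,0,0,1],[0,0,0,-10,0,0,1],[0,0,0,-50,0,0,1],[0,0,0,-95,0,0,1],[0,0,0,-117,10,7,1],[0,0,0,-117,50,34,1]])

```text
time_s: 11.8
eef_pos: [0.496, 0.2443, 0.1596]
eef_rot: [0.503, 0.502, 0.499, -0.496]
wrist_force: [0.7, 0.4, -0.1]
opening: 0.999
```

```bash
python3 - <<'E'
from h import *
plan([.6726,.1225,.155],RG)
E
```

```text
t 11.8 pos [0.496  0.2443 0.1596] op 0.999 F [ 0.72  0.37 -0.08] shift [  6.  176.1 122.5] turn [ 0.0042 -0.0026 -0.0097]
```

Request:
servo_tool(targets=[[0,0,0,0,45,31,1],[0,0,0,2,90,62,1],[0,0,0,4,135,94,1],[0.004,-0.003,-0.01,6,165,114,1],[0.004,-0.003,-0.01,6,176,122,1],[0.004,-0.003,-0.01,6,176,122,1],[0.004,-0.003,-0.01,6,176,122,1],[0.004,-0.003,-0.01,6,176,122,1]])

```text
time_s: 12.8
eef_pos: [0.6717, 0.1242, 0.1553]
eef_rot: [0.5, 0.499, 0.5, -0.5]
wrist_force: [0.6, 0.3, -0.5]
opening: 0.998
```

```bash
python3 - <<'E'
from h import *
s=ctrl.camera('scene');t=ctrl.camera('top')
a=cv2.resize(s['pixels'][170:300,230:430],None,fx=3,fy=3);b=cv2.resize(t['pixels'][120:270,200:400],None,fx=2,fy=2);b=cv2.copyMakeBorder(b,0,0,0,200,0);cv2.imwrite('pics/c3.png',np.vstack([a[:300],b])[:600])
plan([.6726,.1225,.037],RG)
E
```

```text
t 12.9 pos [0.672  0.1239 0.1553] op 0.997 F [0.36 0.46 0.11] shift [118.3   0.6   1.4] turn [0.0014 0.0004 0.0001]
```

View pics/c3.png

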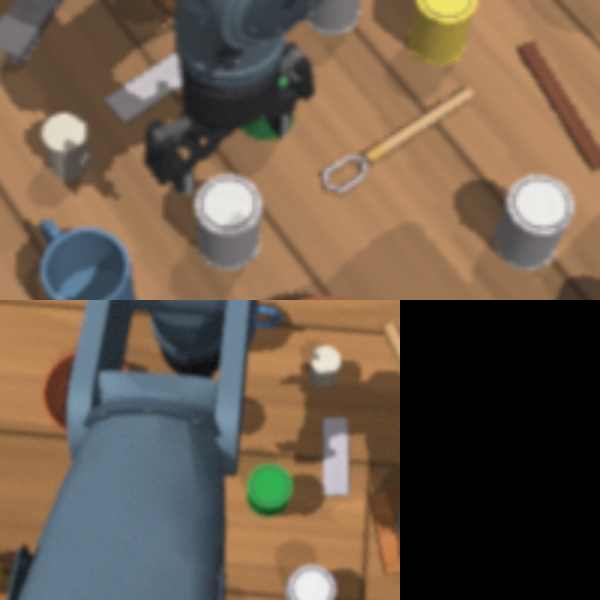

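B stands as before at (537,215) and the gripper is over A at (228,215). I'm descending with the fingers clear of the mug and grasping.

Request:
servo_tool(targets=[[0,0,0,30,0,1,1],[0,0,0,72,0,1,1],[0,0,0,104,0,1,1],[0,0,0,116,0,1,1],[0,0,0,118,0,1,1],[0,0,0,118,0,1,1],[0,0,0,118,0,1,1],[0,0,0,118,0,1,-1]])

```text
time_s: 13.9
eef_pos: [0.6727, 0.1229, 0.0384]
eef_rot: [0.501, 0.5, 0.5, -0.499]
wrist_force: [-0.2, -1.0, 0.2]
opening: 0.816
```

Request:
servo_tool(targets=[[0,0,0,0,0,0,-1],[0,0,0,0,0,0,-1],[0,0,0,0,0,0,-1],[0,0,0,0,0,0,-1],[0,0,0,-10,0,0,-1],[0,0,0,-25,0,0,-1],[0,0,0,-36,0,0,-1],[0,0,0,-40,0,0,-1]])

```text
time_s: 14.9
eef_pos: [0.6733, 0.1229, 0.08]
eef_rot: [0.501, 0.5, 0.499, -0.499]
wrist_force: [-0.6, -0.4, -1.5]
opening: 0.643
```

```bash
python3 - <<'E'
from h import *
s=weigh();cv2.imwrite('pics/l3.png',cv2.resize(s['pixels'][170:300,230:430],None,fx=3,fy=3))
plan([.549,-.2005,.18],RG)
E
```

```text
weigh [ -0.3   -0.12  -2.21 -61.28 -32.76] sd [0.47 0.53 0.37 0.26 0.18] q [ 0.008  0.57   1.415 -0.     1.156  0.006]
t 15.65 pos [0.6726 0.1229 0.0784] op 0.643 F [ 0.21 -0.84 -1.71] shift [-101.7 -123.9  323.3] turn [ 0.0014  0.0003 -0.0015]
```

View pics/l3.png

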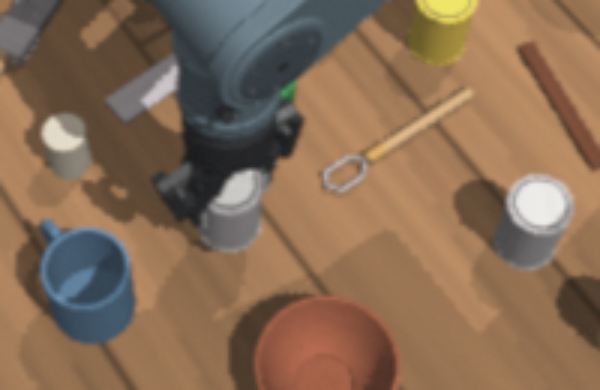

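Weights: A 2.2 N is the lightest, C 4.1 N the middling one and already back in place, B 6.35 N the heaviest. I'll carry A over the pair.

Request:
servo_tool(targets=[[0,0,0,-40,0,0,-1],[0,0,0,-90,-2,6,-1],[0,0,0,-115,-18,46,-1],[0,0,0,-122,-38,98,-1],[0,0,0,-122,-58,150,-1],[0,0,0,-122,-78,203,-1],[0,0,0,-122,-98,256,-1],[0,0,0,-122,-115,300,-1]])

```text
time_s: 16.65
eef_pos: [0.5569, -0.1792, 0.2006]
eef_rot: [0.501, 0.5, 0.499, -0.5]
wrist_force: [0.6, -0.9, -2.1]
opening: 0.641
```

```bash
python3 - <<'E'
from h import *
plan([.549,-.2005,.18],RG)
E
```

```text
t 16.65 pos [ 0.5569 -0.1792  0.2006] op 0.641 F [ 0.64 -0.9  -2.1 ] shift [20.6 -8.  21.3] turn [ 0.0006  0.0008 -0.002 ]
```

Request:
servo_tool(targets=[[0,0,0,0,-6,16,-1],[0,0,0,4,-8,21,-1],[0,0,0,10,-8,21,-1],[0,0,0,16,-8,21,-1],[0,0,0,20,-8,21,-1],[0,0,0,20,-8,21,-1],[0,0,0,20,-8,21,-1],[0,0,0,20,-8,21,-1]])

```text
time_s: 17.65
eef_pos: [0.5492, -0.2003, 0.181]
eef_rot: [0.501, 0.5, 0.499, -0.499]
wrist_force: [-0.2, 0.3, -0.8]
opening: 0.644
```

```bash
python3 - <<'E'
from h import *
ctrl.camera('top')
s=ctrl.camera('scene');t=ctrl.camera('top')
cv2.imwrite('pics/p1.png',cv2.resize(s['pixels'][70:190,200:340],None,fx=5,fy=5,interpolation=cv2.INTER_CUBIC))
cv2.imwrite('pics/p1t.png',cv2.resize(t['pixels'][150:300,350:500],None,fx=4,fy=4,interpolation=cv2.INTER_CUBIC))
plan([.549,-.2005,.1364],RG)
E
```

```text
t 17.8 pos [ 0.549  -0.2003  0.1809] op 0.644 F [-1.41  0.38 -2.18] shift [44.5 -0.2  0.1] turn [ 0.0005  0.001  -0.0024]
```

View pics/p1.png

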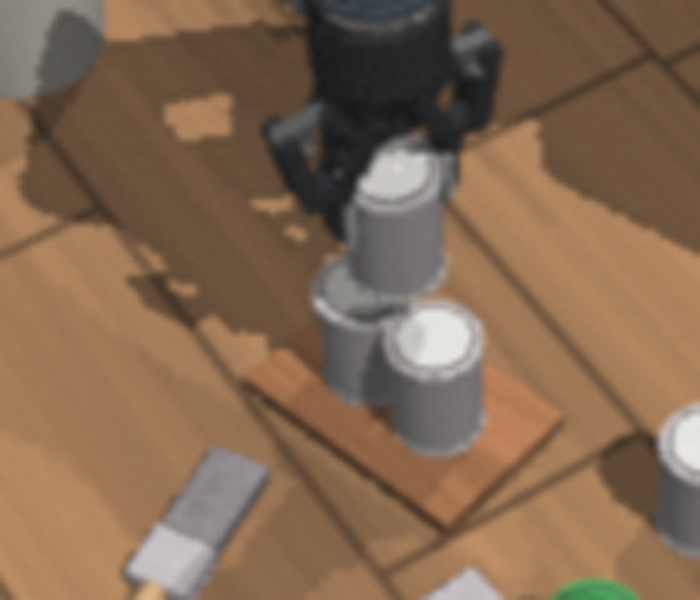

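View pics/p1t.png

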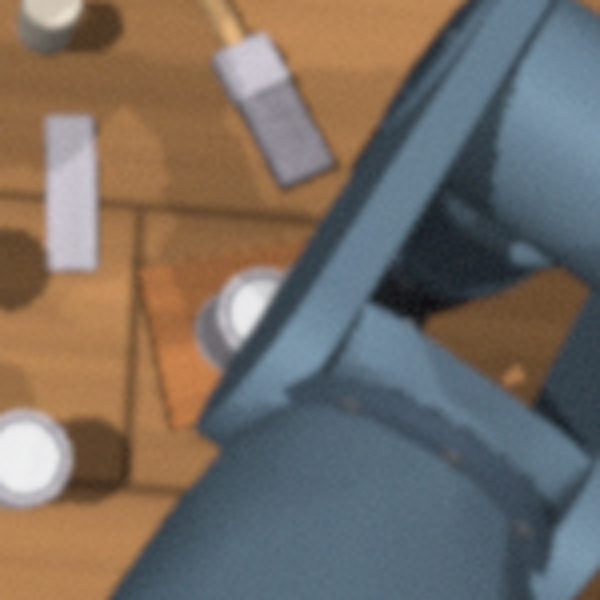

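```bash
python3 - <<'E'
from h import *
s=ctrl.camera('scene')
f=lambda x,y:((x+.5)/5-.5+200,(y+.5)/5-.5+70)
print('held lid',onz(s,*f(398,174),.2226).round(4)); print('P1',onz(s,*f(434,340),.098).round(4))
# predicted outlines for held tin lid rim, P1, P2 rims
th=np.linspace(0,2*np.pi,60,endpoint=False)
for n,c,z in(('held',(.549,-.2003),.2226),('heldbot',(.549,-.2003),.1426),('P1',(.5415,-.172),.098),('P2',(.557,-.2287),.098)):
    p=np.array([proj(s,[c[0]+.028*np.cos(a),c[1]+.028*np.sin(a),z]) for a in th]);p=(p+.5-[200,70])*5-.5
    print(n,'u',p[:,0].min().round(),p[:,0].max().round(),'v',p[:,1].min().round(),p[:,1].max().round())
E
```

```text
held lid [ 0.5478 -0.1925  0.2226]
P1 [ 0.5446 -0.1702  0.098 ]
held u 337.0 440.0 v 128.0 205.0
heldbot u 348.0 445.0 v 224.0 299.0
P1 u 389.0 484.0 v 298.0 374.0
P2 u 317.0 410.0 v 248.0 322.0
```

```bash
cat >> h.py <<'E'
def overlay(c,box,f,items,fn):
    x0,y0,x1,y1=box
    a=cv2.resize(c['pixels'][y0:y1,x0:x1],None,fx=f,fy=f,interpolation=cv2.INTER_CUBIC)
    th=np.linspace(0,2*np.pi,60)
    for (x,y,z),col in items:
        p=np.array([proj(c,[x+.028*np.cos(q),y+.028*np.sin(q),z]) for q in th]);p=(p+.5-[x0,y0])*f-.5
        cv2.polylines(a,[p.round().astype(int)],True,col,1)
    cv2.imwrite(fn,a)
E
python3 - <<'E'
from h import *
s=ctrl.camera('scene')
r,b,g=(0,0,255),(255,0,0),(0,255,0)
overlay(s,(250,90,310,165),8,[((.549,-.2003,.2226),r),((.549,-.2003,.1426),r),((.5415,-.172,.098),g),((.5415,-.172,.018),g),((.557,-.2287,.098),b),((.557,-.2287,.018),b)],'pics/o1.png')
E
```

```text
(no output)
```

View pics/o1.png

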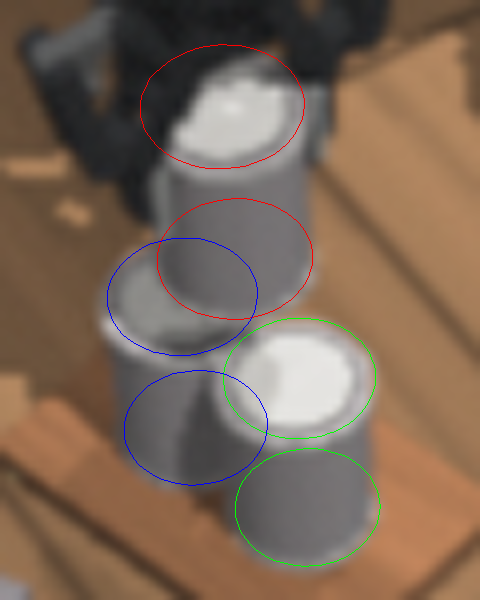

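The overlay shows the held tin and both pair tins matching their predicted positions to within about 1 px (2–3 mm). The lids all show the same small offset, so the alignment holds. Lowering gently.

Request:
servo_tool(targets=[[0,0,0,12,0,0,-1],[0,0,0,24,0,0,-1],[0,0,0,33,0,0,-1],[0,0,0,39,0,0,-1],[0,0,0,42,0,0,-1],[0,0,0,43,0,0,-1],[0,0,0,43,0,0,-1],[0,0,0,43,0,0,-1]])

```text
time_s: 18.9
eef_pos: [0.5493, -0.2005, 0.1381]
eef_rot: [0.501, 0.5, 0.499, -0.5]
wrist_force: [0.7, -0.4, -2.4]
opening: 0.643
```

```bash
python3 - <<'E'
from h import *
s=weigh(5);plan([.549,-.2005,.1364],RG)
cv2.imwrite('pics/p2.png',cv2.resize(s['pixels'][80:170,240:320],None,fx=6,fy=6,interpolation=cv2.INTER_CUBIC))
E
```

```text
weigh [ -0.22  -0.16  -2.26 -48.64 -33.14] sd [0.79 0.18 0.47 0.01 0.  ] q [-0.553  0.298  1.664  0.     1.176 -0.554]
t 19.3 pos [ 0.5491 -0.2003  0.1378] op 0.644 F [-0.09  0.06 -3.34] shift [ 1.4 -0.1  0.2] turn [ 0.0005  0.001  -0.0023]
```

View pics/p2.png

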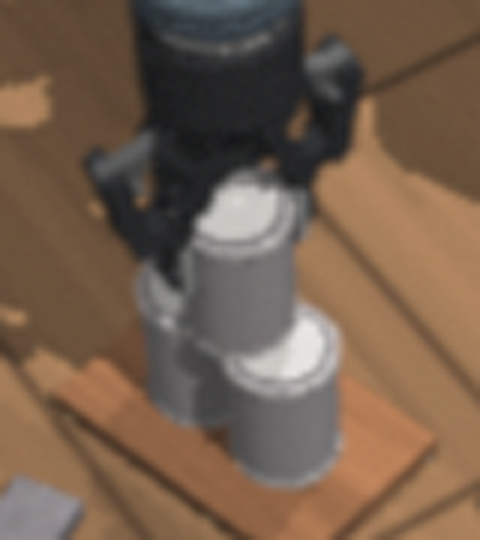

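The held tin's underside centre (about (242,320)) lies over the gap midpoint (about 238) to within 1 px. Lowering the last millimetre or so.

Request:
servo_tool(targets=[[0,0,0,0.5,0,0,-1],[0,0,0,1,0,0,-1],[0,0,0,1.4,0,0,-1],[0,0,0,1.4,0,0,-1],[0,0,0,1.4,0,0,-1],[0,0,0,1.4,0,0,-1],[0,0,0,1.4,0,0,-1],[0,0,0,1.4,0,0,-1]])

```text
time_s: 20.3
eef_pos: [0.5492, -0.2005, 0.137]
eef_rot: [0.501, 0.5, 0.499, -0.5]
wrist_force: [-2.5, 1.4, 5.6]
opening: 0.648
```

```bash
python3 - <<'E'
from h import *
s=weigh(9);plan([.549,-.2005,.1364],RG)
E
```

```text
weigh [ -2.77   1.19   5.53 -44.98 -31.56] sd [0.42 0.23 0.39 0.   0.  ] q [-0.553  0.3    1.665  0.     1.175 -0.554]
t 20.9 pos [ 0.5492 -0.2004  0.137 ] op 0.643 F [-2.3   0.47  4.8 ] shift [ 0.6 -0.2  0.1] turn [ 0.0006  0.0013 -0.0025]
```

It's in contact and pressing about 8 N. I'll ease off a little, then open.

Request:
servo_tool(targets=[[0,0,0,-0.2,0,0,-1],[0,0,0,-0.3,0,0,-1],[0,0,0,-0.3,0,0,-1],[0,0,0,-0.3,0,0,0.5],[0,0,0,-0.3,0,0,1],[0,0,0,-0.3,0,0,1],[0,0,0,-0.3,0,0,1],[0,0,0,-0.3,0,0,1]])

```text
time_s: 21.9
eef_pos: [0.5492, -0.2005, 0.1373]
eef_rot: [0.501, 0.5, 0.499, -0.5]
wrist_force: [-0.7, -0.4, 0.1]
opening: 1.002
```

Request:
servo_tool(targets=[[0,0,0,-5,0,0,1],[0,0,0,-20,0,0,1],[0,0,0,-50,0,0,1],[0,0,0,-85,0,0,1],[0,0,0,-110,0,0,1],[0,0,0,-120,-10,-35,1],[0,0,0,-120,-20,-90,1],[0,0,0,-120,-30,-140,1]])

```text
time_s: 22.9
eef_pos: [0.5187, -0.0591, 0.2587]
eef_rot: [0.502, 0.501, 0.498, -0.499]
wrist_force: [0.2, 0.3, 0.3]
opening: 1.003
```

```bash
python3 - <<'E'
from h import *
s=ctrl.camera('scene');t=ctrl.camera('top')
r,b,g=(0,0,255),(255,0,0),(0,255,0)
I=[((.549,-.2003,.178),r),((.5415,-.172,.018),g),((.557,-.2287,.018),b)]
overlay(s,(240,90,320,165),7,I,'pics/o2.png');overlay(t,(370,170,480,270),6,[((.549,-.2003,.178),r),((.5415,-.172,.098),g),((.557,-.2287,.098),b)],'pics/o2t.png')
plan([.4452,.2769,.16],RG)
E
```

```text
t 23.0 pos [ 0.5181 -0.0562  0.2585] op 1.0 F [-0.41 -0.07  0.19] shift [  98.1  -71.6 -333.5] turn [ 0.005   0.0003 -0.0038]
```

View pics/o2.png

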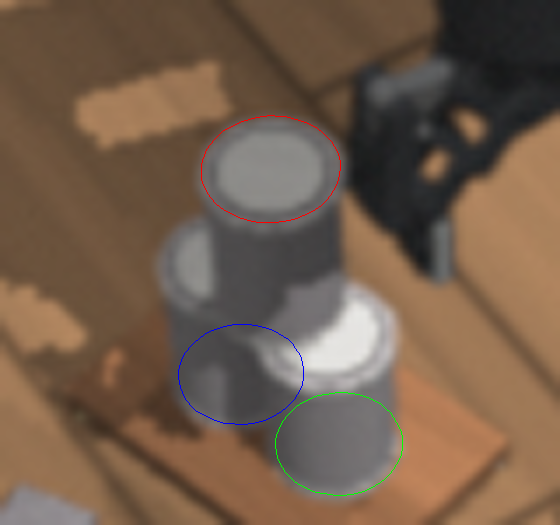

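View pics/o2t.png

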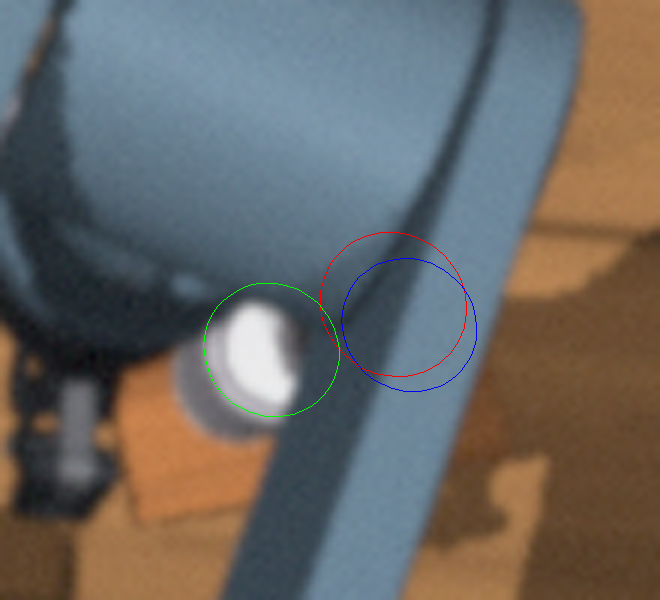

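The tin stands on both, with its lid at about (270,170) in the crop. I'll check centring from the top view once the arm is clear. Going to B, the heaviest.

Request:
servo_tool(targets=[[0,0,0,10,-9,-45,1],[0,0,0,30,-20,-100,1],[0,0,0,50,-32,-155,1],[0,0,0,70,-44,-210,1],[0,0,0,88,-56,-262,1],[0,0,0,98,-67,-310,1],[0,0,0,98,-72,-333,1],[0,0,0,98,-72,-333,1]])

```text
time_s: 24.0
eef_pos: [0.445, 0.2775, 0.1609]
eef_rot: [0.503, 0.499, 0.501, -0.497]
wrist_force: [0.1, -0.5, -0.1]
opening: 0.999
```

```bash
python3 - <<'E'
from h import *
t=ctrl.camera('top');s=ctrl.camera('scene')
r,b,g=(0,0,255),(255,0,0),(0,255,0)
overlay(t,(370,170,480,270),6,[((.549,-.2003,.178),r),((.5415,-.172,.098),g),((.557,-.2287,.098),b)],'pics/o3t.png')
overlay(s,(240,90,320,165),6,[],'pics/o3.png')
cv2.imwrite('pics/t3.png',t['pixels'])
plan([.4452,.2769,.038],RG)
E
```

```text
t 24.1 pos [0.4455 0.2759 0.1608] op 1.001 F [ 0.47 -0.44 -0.48] shift [122.8  -0.9  -1. ] turn [ 0.0052  0.0004 -0.0049]
```

View pics/o3t.png

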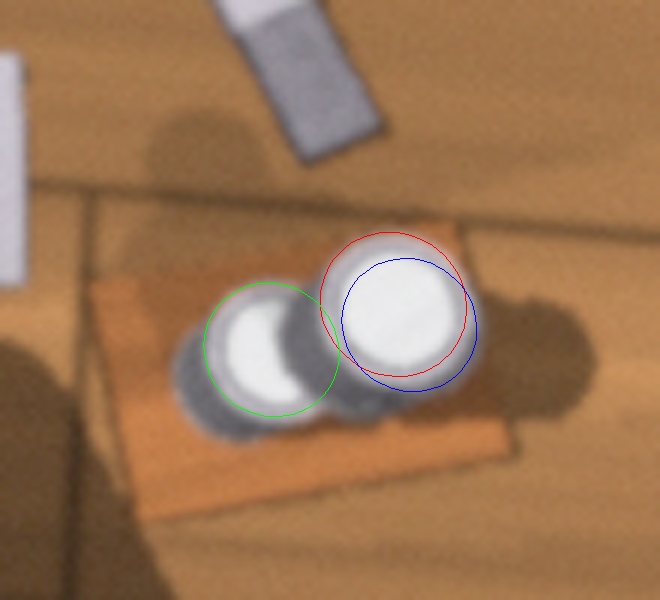

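View pics/o3.png

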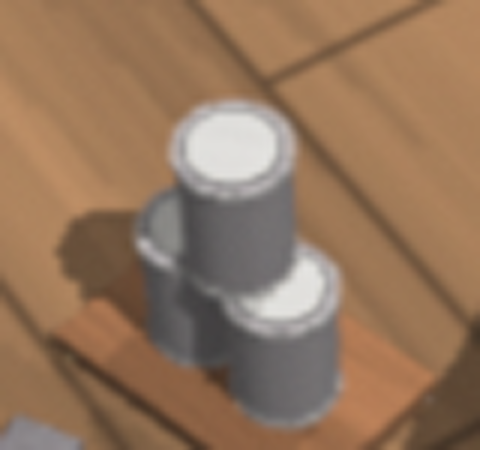

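```bash
python3 - <<'E'
from h import *
t=ctrl.camera('top');s=ctrl.camera('scene')
def circ(c,box,th,):
    x0,y0,x1,y1=box;g=cv2.cvtColor(c['pixels'],cv2.COLOR_BGR2GRAY)[y0:y1,x0:x1];g=cv2.resize(g,None,fx=8,fy=8,interpolation=cv2.INTER_CUBIC)
    m=(g>th).astype(np.uint8);cs,_=cv2.findContours(m,0,2);k=max(cs,key=cv2.contourArea);e=cv2.fitEllipse(k)
    return (e[0][0]+.5)/8-.5+x0,(e[0][1]+.5)/8-.5+y0,e[1][0]/8,e[1][1]/8
for th in(190,205): 
    e=circ(t,(420,205,455,240),th);print('top stack',np.round(e,1),onz(t,e[0],e[1],.178).round(4))
    e=circ(s,(265,103,292,125),th);print('scene stack',np.round(e,1),onz(s,e[0],e[1],.178).round(4))
f=lambda x,y:((x+.5)/6-.5+370,(y+.5)/6-.5+170)
print('P1 top now',onz(t,*f(275,352),.098).round(4))
E
```

```text
top stack [435.7 221.1  18.6  19.9] [ 0.547  -0.2018  0.178 ]
scene stack [278.1 113.9  11.5  15.3] [ 0.5497 -0.1995  0.178 ]
top stack [435.7 221.1  17.6  18.9] [ 0.5469 -0.2018  0.178 ]
scene stack [278.2 114.   10.9  14.6] [ 0.5497 -0.1993  0.178 ]
P1 top now [ 0.5405 -0.1737  0.098 ]
```

Averaging both views, the stacked tin's centre is (0.548, −0.2006), against a pair midpoint of (0.549, −0.2005), so it is centred. Now B.

Request:
servo_tool(targets=[[0,0,0,30,-1,-1,1],[0,0,0,74,-1,-1,1],[0,0,0,108,-1,-1,1],[0,0,0,120,-1,-1,1],[0.005,0,-0.005,123,-1,-1,1],[0.005,0,-0.005,123,-1,-1,1],[0.005,0,-0.005,123,-1,-1,1],[0.005,0,-0.005,123,-1,-1,1]])

```text
time_s: 25.2
eef_pos: [0.4457, 0.2766, 0.0385]
eef_rot: [0.5, 0.501, 0.499, -0.5]
wrist_force: [-0.6, -0.0, -0.3]
opening: 1.001
```

Request:
servo_tool(targets=[[0,0,0,0,0,0,-1],[0,0,0,0,0,0,-1],[0,0,0,0,0,0,-1],[0,0,0,0,0,0,-1],[0,0,0,0,0,0,-1],[0,0,0,-10,0,0,-1],[0,0,0,-30,0,0,-1],[0,0,0,-55,0,0,-1]])

```text
time_s: 26.2
eef_pos: [0.4442, 0.2761, 0.093]
eef_rot: [-0.499, -0.5, -0.5, 0.501]
wrist_force: [-0.3, 0.3, -6.7]
opening: 0.635
```

Request:
servo_tool(targets=[[0,0,0,-25,0,0,-1],[0,0,0,-55,0,0,-1],[0,0,0,-90,0,0,-1],[0,0,0,-120,0,0,-1],[0,0,0,-140,0,0,-1],[0,0,0,-150,0,0,-1],[0,0,0,-150,0,0,-1],[0,0,0,-150,0,0,-1]])

```text
time_s: 27.2
eef_pos: [0.4437, 0.2759, 0.2416]
eef_rot: [-0.499, -0.499, -0.5, 0.502]
wrist_force: [-0.1, 0.2, -6.7]
opening: 0.643
```

```bash
python3 - <<'E'
from h import *
s=weigh(12);cv2.imwrite('pics/f.png',s['pixels']);t=ctrl.camera('top');cv2.imwrite('pics/ft.png',t['pixels'])
plan([.4452,.2769,.25],RG);print(np.abs(ctrl.get_obs()['dq']).max())
E
```

```text
weigh [ -0.11   0.08  -6.49 -41.46 -38.37] sd [0.45 0.41 0.44 0.05 0.04] q [ 0.329  0.056  1.721 -0.     1.367  0.33 ]
t 28.0 pos [0.4445 0.2762 0.243 ] op 0.642 F [-0.48 -0.15 -6.94] shift [-7.   0.7 -0.7] turn [-0.0011  0.001   0.002 ]
0.0019247791291033337
```

View pics/f.png

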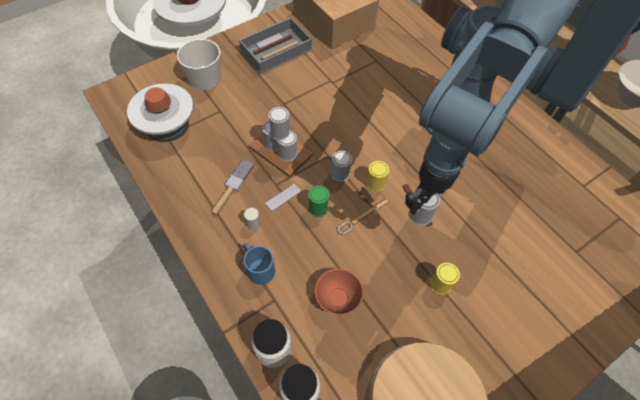

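View pics/ft.png

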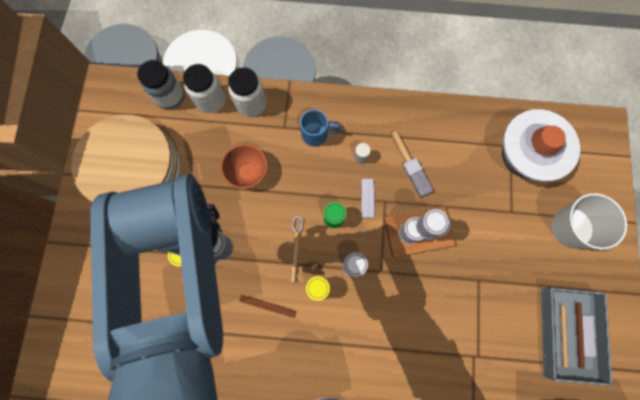

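C is still at (355,264) in the top view, the stack stands at (434,223) and the other things are where they were. B is held with its underside at about 0.20 m, and the arm is still. Handing in.

```bash
python3 -c "
from bench import ctrl
print(ctrl.hand_in())"
```

```text
the job is handed in; nothing more can be done
None
```

I lifted all three tins, stacked the lightest on the pair, returned the middling one to its spot, and handed the job in at about 28 s with the heaviest held in the gripper. `hand_in` reports no verdict, so what follows is from my own last checks.

| Tin, by where it stood | Weight | Where it ended up |
|---|---|---|
| Far one, near the bowl and mug | 2.2 N (about 0.22 kg) | On top of the pair |
| Right one, near the pair | 4.1 N (about 0.42 kg) | Set back where it stood |
| Left one | 6.4 N (about 0.65 kg) | Held upright, underside about 20 cm above the bench |

- **Stack:** the stacked tin was set down with about 8 N of contact, eased off before release. Averaged over both cameras, its centre is about 1 mm from the estimated midpoint of the pair.
- **Middling tin:** it is at the same pixel in the top view as at the start.
- **Held tin:** it weighed 6.5 N again in the final lift, and the arm was at rest.
- **Pair and other things:** none of them shows a visible move in the last pictures.
- **Disagreement between cameras:** the two views differed by 3–4 mm on the stacked tin's position, up to about 7 mm on the tins at the start. Lid heights also came out 5–10 mm low. I averaged the two views. Absolute positions are therefore good to only about 3 mm.

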